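Put two polished specimens away in their covered dishes

ROBOT

A 7-joint arm with a two-finger parallel gripper is mounted at the origin on the work surface. World frame = base frame: x ahead of the robot, y to its left, z up, the work surface at z = 0. Lengths are in m, angles in rad, forces in N, time in s.
With the tool pointing down it reaches from about 0.425 to 0.925 m from the base axis. Payload 6.8 kg.
Tool frame: the origin (TCP) lies at the very end of the fingers, on their centre line; the grasp point (between the pads) lies 19 mm behind it (arm.tcp_to_grasp is the distance from the TCP to the grasp point, in m); z points along the fingers, y is the direction in which the jaws open and shut (so a half turn about z gives the same grasp; the last joint's range is limited). The gripper opens to 85 mm and grips with 20 to 120 N. Pads are 22 mm wide; open, the fingers measure 114 mm over their backs; the gripper's body (76 mm by 85 mm) begins 54 mm behind the grasp point. The pads swing forward as they close: fully open they stand 13 mm farther back than shut.
Start: joints at [1.075, 0.477, 0.022, 1.555, -0.011, 1.109, -0.083], TCP at [0.255, -0.625, 0.231] pointing down, gripper open.
Joint ranges: [-2.96, 2.96], [-0.34, 2.1], [-1.41, 1.46], [0.24, 2.44], [-1.37, 4.51], [0.17, 1.92], [-2.96, 2.96]. Speed limits (rad/s): [2.39, 2.39, 3.14, 3.14, 3.14, 3.14, 3.14].

INTERFACE

Orientations are given as [roll, pitch, yaw] about the fixed x, y, z axes, in that order (R = Rz(yaw) Ry(pitch) Rx(roll)).
In Python, from rig import arm gives the robot as it stands.
- The arm moves only by the tool step_arm, never from a script. Its argument "steps" is a list of rows, each a list of 6 numbers: the shift along the world's x, y, z as a fraction of full scale, then the turn, a rotation vector about the world's x, y, z as a fraction of full scale. In form: [[tx, ty, tz, ax, ay, az], ...]. A call has exactly 8 rows; each row is the pose to reach, as a shift and turn from the pose measured when the call began, turning the shorter way round; what a row does not reach only later rows make up. Full scale, the value 1, is 0.3 m for a shift and pi rad for a turn. A row lasts 1/8 s, in which the tool goes at most 62.5 mm and 10.7 degrees, less where a joint would pass 70% of its speed; a pose out of reach is approached as far as the arm can. A call with a number of a shift or a turn outside -1 to 1 is refused whole. A call with a gripper value outside its range is refused whole. "grip" is the opening, from -1 (shut) to 1 (fully open), so that 0 is half open, set as the call begins (left out, the last holds). The fingers move at their own pace and stop on an object; "force" is the grip in N (left out, the last holds). Time passes only in rows, so rows that repeat a pose let the fingers close, or fill a call up. It gives the time, the measured TCP pose, the force and the opening at its end, in the units of the state.
- arm.get_obs(): the state, without advancing time (a new reading comes with each control period).
- arm.capture(name): name is "scene" or "top" or "wrist"; returns a dict with "frame" (384x512x3 uint8, blue, green, red), "intrinsics" (3x3 intrinsics, pixels), "k1" (the pictures are not rectified: a ray, as slopes to the right and down, at radius r is drawn at 1 + k1 r^2 times it, then the intrinsics apply), "rvec" (rotation vector, rad) and "tvec" (3), from world to camera coordinates, as OpenCV has them. Camera axes: x right, y down, z forward; pixel columns grow to the right and rows downward; lengths in m; the calibration is good to about 2 mm. A picture is of the moment at which its call begins. There is no depth.
- arm.close_job(): hands the job in, once; it reports no verdict.
The state is a dict: "time": time; "joints": joint angles; "qd": joint speeds; "joint_torque": joint torques, N m; "position": TCP position; "tool_rot": TCP orientation; "contact_force": force on the tool from outside, world axes, zero at the start; "wrist_torque": the same for the moment, N m; "width": finger opening in m.
Only numpy, scipy, OpenCV 4.12 (cv2) and the standard library are available. Lean on these libraries where they do the work, as an engineer would, in place of code of your own. Each camera call takes 0.05 s, during which the arm holds its last target. There are 200 camera calls.

TASK

Put the two freshly polished specimens away: the one with the round brass face into the blue dish and the one with the square steel face into the white dish, each standing polished face up. Then close each dish with the cover of its own colour, lying flat and hiding the whole mouth. Set specimens and covers down gently without dropping or tipping them, and do not disturb the two plain dummy mounts or the two bottles.

Things in the scene. Friction and masses are not known exactly. Their poses are not given: they have to be found in the camera images.
- brass_mount_mid (a point): The mount is a dark red resin cylinder, 30 mm in diameter and 22 mm tall, standing loose on the bench, 35 g; its upper face shows a polished yellow brass disc 23 mm across. The point is the mount's centre, 11 mm above its underside; z points up out of the polished face
- steel_mount_mid (a point): The mount is a dark red resin cylinder, 30 mm in diameter and 22 mm tall, standing loose on the bench, 35 g; its upper face shows a polished silver-white steel square of 18 mm. The point is the mount's centre, 11 mm above its underside; z points up out of the polished face
- dummy_a_mid (a point): A dummy mount to be left alone: plain dark red resin cylinder with no metal in its face, 30 mm in diameter and 22 mm tall. The point is its centre
- dummy_b_mid (a point): The other dummy mount, the same in every way, also to be left alone. The point is its centre
- blue_dish: Blue round open dish, loose on the bench, 0.5 kg: 92 mm outer diameter, 84 mm inner, 36 mm high, inner floor 5 mm above its underside, opening upwards. Its origin is the centre of its underside, z up
- white_dish: White round open dish, loose on the bench, 0.5 kg: 92 mm outer diameter, 84 mm inner, 36 mm high, inner floor 5 mm above its underside, opening upwards. Its origin is the centre of its underside, z up
- blue_cover_knob (a point): Blue round cover, loose, 150 g, knob up: 110 mm disc, 5 mm thick; below it a 60 mm boss, 4 mm deep, on which it lies at the start and which enters a dish with 12 mm play all round; above it a black knob 24 mm tall, 22 mm across (neck 17). The point is the knob's middle, 12 mm above the disc, 21 mm above the boss's bottom, z up; with the cover flat on a dish it is 53 mm above the dish's underside
- white_cover_knob (a point): White round cover, loose, 150 g, knob up: 110 mm disc, 5 mm thick; below it a 60 mm boss, 4 mm deep, on which it lies at the start and which enters a dish with 12 mm play all round; above it a black knob 24 mm tall, 22 mm across (neck 17). The point is the knob's middle, 12 mm above the disc, 21 mm above the boss's bottom, z up; with the cover flat on a dish it is 53 mm above the dish's underside
- green_bottle: Bystander: white bottle with green label and green cap, 52 mm in diameter, 125 mm tall, beyond the work on its left or right. Origin at the centre of its underside
- amber_bottle: Bystander: amber bottle with pale label and black cap, 52 mm in diameter, 125 mm tall, beyond the work on the other side. Origin at the centre of its underside
Not all that is in view belongs to the job. Leave any green or orange look-alike of the part that bears white_cover_knob alone.

How it is judged:
At the end, for the whole second after the job is handed in: Brass mount in the blue dish, steel mount in the white one, on the floor, face up within 7 degrees, 30 mm from centre at most; each upright dish wears its own colour's cover, flat (3.4 degrees, 4 mm in height) and centred within 14 mm; all released and at rest (horizontal distance between brass_mount_mid and blue_dish below 0.03 m and z of brass_mount_mid in the frame of blue_dish between 0.011 and 0.021 m and angle between each of brass_mount_mid, steel_mount_mid's own z axis and vertical below 0.12 rad and horizontal distance between blue_cover_knob and blue_dish below 0.014 m and z of blue_cover_knob in the frame of blue_dish between 0.049 and 0.057 m and angle between each of blue_cover_knob, blue_dish, white_cover_knob, white_dish's own z axis and vertical below 0.06 rad and height (world z) of each of blue_dish, white_dish below 0.01 m and linear speed of each of brass_mount, blue_dish, blue_cover, steel_mount, white_dish, white_cover below 0.02 m/s and contact force between each of brass_mount, blue_dish, blue_cover, steel_mount, white_dish, white_cover and the fingers below 0.05 N and horizontal distance between steel_mount_mid and white_dish below 0.03 m and z of steel_mount_mid in the frame of white_dish between 0.011 and 0.021 m and horizontal distance between white_cover_knob and white_dish below 0.014 m and z of white_cover_knob in the frame of white_dish between 0.049 and 0.057 m); the robot touches nothing.
It fails at once if a dummy mount or a bottle is shifted by more than 15 mm (distance of any of dummy_a_mid, dummy_b_mid, green_bottle, amber_bottle from where it was at the start of the episode above 0.015 m).
It fails at once if a polished mount is tipped by more than 40 degrees (angle between any of brass_mount_mid, steel_mount_mid's own z axis and vertical above 0.7 rad).
It fails at once if a polished mount or a cover is dropped (falls freely by more than about 30 mm) ((linear speed of brass_mount above 0.75 m/s and contact force between brass_mount and the fingers below 0.05 N) or (linear speed of steel_mount above 0.75 m/s and contact force between steel_mount and the fingers below 0.05 N) or (linear speed of blue_cover above 0.75 m/s and contact force between blue_cover and the fingers below 0.05 N) or (linear speed of white_cover above 0.75 m/s and contact force between white_cover and the fingers below 0.05 N)).
It also fails if it takes over 112 s, if anything falls off the work surface, if the arm or the gripper's body presses on something with over 40 N, if the wrist force passes 120 N, or if a joint passes its speed limit or range.

## Working session

There is one attempt and no reset: what is moved stays moved. The work goes in short steps, Python scripts to look and compute and a tool call to move; the robot and the scene stay as the last step left them, time stands still between calls to the robot, and variables do not carry over. Pictures are saved under pics/ and viewed, about 12 in all and at most 16, crops included, and the job is handed in when it is done.

Besides the shell and the picture viewer there is one more tool, called after ">>>" by a JSON object that holds its "method" and its "body", one argument or row to a line. step_arm: Moves the arm, as the interface text tells. Shift numbers are shares of 0.3 m and turn numbers shares of pi rad, none past 1 either way. Its arguments: {"type":"object","properties":{"steps":{"type":"array","items":{"type":"array","items":{"type":"number"}}},"grip":{"type":"number"},"force":{"type":"number"}},"required":["steps"]}

```bash
mkdir -p pics; cat > h.py <<'E'
import numpy as np, cv2
from rig import arm
def cap(n,fn=None):
    c=arm.capture(n)
    if fn: cv2.imwrite('pics/'+fn+'.png',c['frame'])
    np.savez('pics/'+(fn or n)+'.npz',**{k:np.array(v) for k,v in c.items()})
    return c
def load(fn): return dict(np.load('pics/'+fn+'.npz'))
def ray(c,u,v):
    K=c['intrinsics'];k=float(c['k1'])
    d=np.array([(u-K[0,2])/K[0,0],(v-K[1,2])/K[1,1]]);s=d.copy()
    for _ in range(20): s=d/(1+k*(s@s))
    R=cv2.Rodrigues(np.array(c['rvec'],float))[0];t=np.array(c['tvec'],float).ravel()
    o=-R.T@t;w=R.T@np.array([s[0],s[1],1]);return o,w/np.linalg.norm(w)
def atz(c,u,v,z):
    o,w=ray(c,u,v);return o+w*(z-o[2])/w[2]
def tri(*L):
    A=np.zeros((3,3));b=np.zeros(3);P=[]
    for c,u,v in L:
        o,w=ray(c,u,v);M=np.eye(3)-np.outer(w,w);A+=M;b+=M@o;P.append((o,M))
    x=np.linalg.solve(A,b);return x,[round(1000*np.linalg.norm(M@(x-o)),1) for o,M in P]
def proj(c,X):
    R=cv2.Rodrigues(np.array(c['rvec'],float))[0];p=R@np.array(X)+np.array(c['tvec']).ravel()
    s=p[:2]/p[2];s=s*(1+float(c['k1'])*(s@s));K=c['intrinsics'];return s*[K[0,0],K[1,1]]+[K[0,2],K[1,2]]
E
python3 - <<'E'
from h import *
np.set_printoptions(precision=4,suppress=True)
for n in ['top','scene']:
    c=cap(n,n+'0'); print(n,ray(c,256,192),c['k1'],c['intrinsics'][0,0])
o=arm.get_obs();print(o['time'],o['position'],o['tool_rot'],o['width'])
E
```

```text
top (array([ 0.2182, -0.0744,  1.366 ]), array([ 0.2265,  0.0125, -0.9739])) -0.1257297809936173 421.1133310841507
scene (array([1.4034, 0.5009, 0.9982]), array([-0.6406, -0.3782, -0.6683])) 0.040290790568393735 422.4189089788659
0.1 [ 0.255  -0.6244  0.2304] [-3.14    0.0001  0.3878] 0.08551755042493486
```

View pics/top0.png

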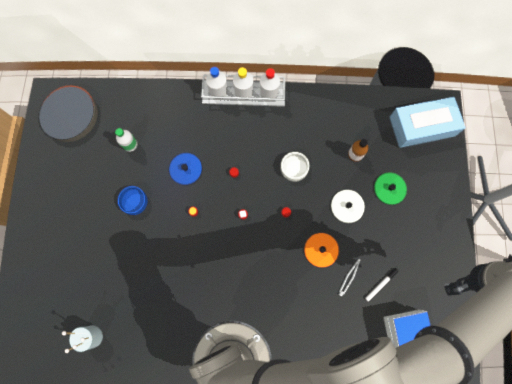

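View pics/scene0.png

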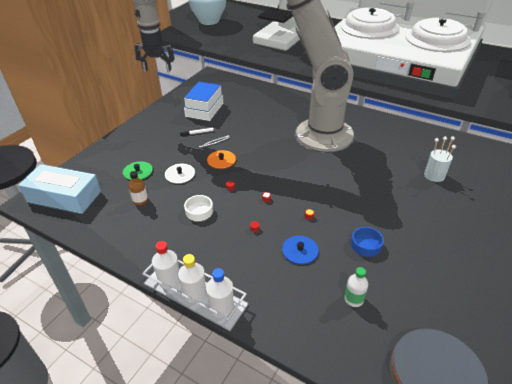

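The top view shows brass (193,211), steel (242,214), dummies (234,172) and (286,212), dishes blue (132,200) and white (295,167), covers blue (186,168) and white (348,206). The scene view shows the same items. I'll enlarge both pictures to read points more closely.

```bash
python3 - <<'E'
import cv2
a=cv2.imread('pics/top0.png')[140:230,110:375]
cv2.imwrite('pics/topc.png',cv2.resize(a,None,fx=3,fy=3,interpolation=cv2.INTER_CUBIC))
a=cv2.imread('pics/scene0.png')[150:270,160:400]
cv2.imwrite('pics/scenec.png',cv2.resize(a,None,fx=3,fy=3,interpolation=cv2.INTER_CUBIC))
E
```

```text
(no output)
```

View pics/topc.png

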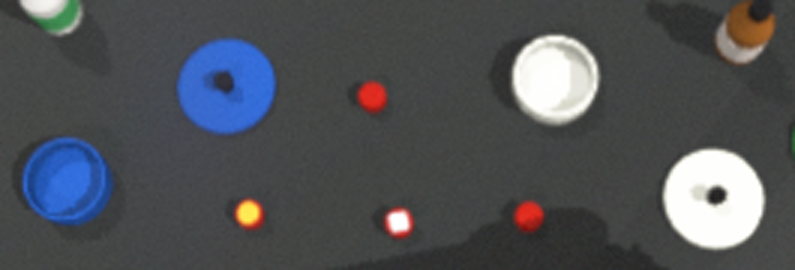

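View pics/scenec.png

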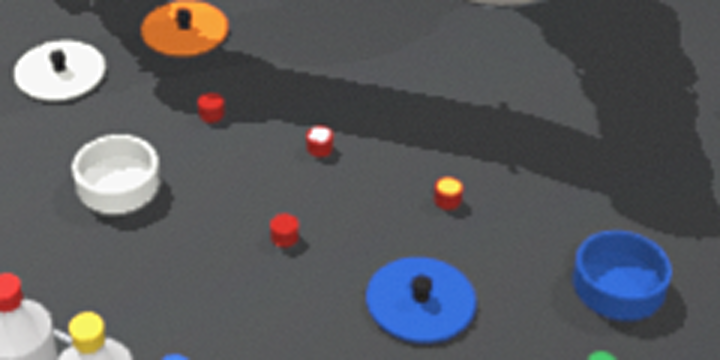

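In the top crop the faces are at (249,214) and (399,222), the knobs at (223,80) and (717,195), the rims at (66,180) and (556,78). In the scene crop they are at (449,186) and (320,134); (421,281) and (57,53); (622,259) and (116,161).

```bash
python3 - <<'E'
from h import *
np.set_printoptions(precision=4,suppress=True)
T=load('top0');S=load('scene0')
f=lambda a,ou,ov:(ou+(a[0]-1)/3,ov+(a[1]-1)/3)
for n,a,b,z in [('brass',(249,214),(449,186),.022),('steel',(399,222),(320,134),.022),('bknob',(223,80),(421,281),.033),('wknob',(717,195),(57,53),.033),('bdish',(66,180),(622,259),.036),('wdish',(556,78),(116,161),.036),('dumA',(373,96),(284,224),.022),('dumB',(529,215),(210,101),.022)]:
    pa=f(a,110,140);pb=f(b,160,150)
    x,e=tri((T,*pa),(S,*pb));print(n,x,e,'exp z',z,'r',np.hypot(*x[:2]).round(3),atz(T,*pa,z),atz(S,*pb,z))
E
```

```text
brass [0.461  0.147  0.0179] [np.float64(0.1), np.float64(0.1)] exp z 0.022 r 0.484 [0.4603 0.1463 0.022 ] [0.4649 0.1486 0.022 ]
steel [ 0.4578 -0.0164  0.0191] [np.float64(0.2), np.float64(0.2)] exp z 0.022 r 0.458 [ 0.4573 -0.0167  0.022 ] [ 0.4605 -0.0147  0.022 ]
bknob [0.6087 0.1843 0.0287] [np.float64(0.6), np.float64(0.6)] exp z 0.033 r 0.636 [0.6072 0.184  0.033 ] [0.6125 0.1851 0.033 ]
wknob [ 0.4977 -0.3616  0.0299] [np.float64(1.4), np.float64(1.4)] exp z 0.033 r 0.615 [ 0.4963 -0.3597  0.033 ] [ 0.501  -0.3604  0.033 ]
bdish [0.4877 0.3478 0.0356] [np.float64(0.5), np.float64(0.5)] exp z 0.036 r 0.599 [0.4878 0.3472 0.036 ] [0.4878 0.3483 0.036 ]
wdish [ 0.622  -0.1833  0.0335] [np.float64(0.4), np.float64(0.4)] exp z 0.036 r 0.648 [ 0.6211 -0.1828  0.036 ] [ 0.6242 -0.182   0.036 ]
dumA [0.5991 0.0185 0.0165] [np.float64(0.1), np.float64(0.1)] exp z 0.022 r 0.599 [0.5975 0.0181 0.022 ] [0.6036 0.0211 0.022 ]
dumB [ 0.4707 -0.1575  0.0188] [np.float64(0.6), np.float64(0.6)] exp z 0.022 r 0.496 [ 0.4698 -0.1568  0.022 ] [ 0.4739 -0.1559  0.022 ]
```

Heights are within 5 mm of the text and the sizes and reach are sane. I'll move over the steel mount and check with the wrist camera.

>>> {"method": "step_arm", "body": {
  "steps": [
    [0.03,0.08,0,0,0,0],
    [0.08,0.22,-0.02,0,0,0],
    [0.13,0.38,-0.04,0,0,0],
    [0.19,0.54,-0.06,0,0,0],
    [0.25,0.7,-0.08,0,0,0],
    [0.3,0.85,-0.1,0,0,0],
    [0.33,0.95,-0.1,0,0,0],
    [0.35,1,-0.1,0,0,0]
  ],
  "grip": 0.1,
  "force": 30
}}

```text
time: 1.1
position: [0.3603, -0.3227, 0.2002]
tool_rot: [-3.139, 0.0, 0.39]
contact_force: [0.0, -0.4, -0.4]
width: 0.047
```

>>> {"method": "step_arm", "body": {
  "steps": [
    [0.03,0.08,0,0,0,0],
    [0.08,0.22,-0.02,0,0,0],
    [0.13,0.38,-0.04,0,0,0],
    [0.19,0.54,-0.06,0,0,0],
    [0.25,0.7,-0.08,0,0,0],
    [0.3,0.85,-0.1,0,0,0],
    [0.33,0.96,-0.1,0,0,0],
    [0.33,0.96,-0.1,0,0,0]
  ]
}}

```text
time: 2.1
position: [0.4604, -0.0326, 0.1703]
tool_rot: [-3.139, -0.001, 0.394]
contact_force: [-0.5, -0.8, -0.2]
width: 0.0469
```

```bash
python3 - <<'E'
from h import *
np.set_printoptions(precision=4,suppress=True)
c=cap('wrist','w1');o=arm.get_obs();print(o['time'],o['position'],o['tool_rot'],o['width'],o['joints'],ray(c,256,192),proj(c,[.459,-.016,.022]))
E
```

```text
2.15 [ 0.4598 -0.0345  0.1702] [-3.1393  0.0003  0.3912] 0.046909777241173824 [ 0.2393  0.2247 -0.3368  2.0926  0.0963  0.8398 -1.3337] (array([ 0.5302, -0.0043,  0.3135]), array([-0.2744, -0.1255, -0.9534])) [238.4553 173.3229]
```

View pics/w1.png

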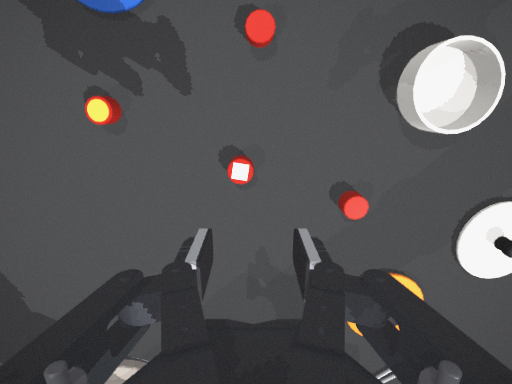

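The wrist picture shows the steel face at (240,172), brass at (98,110), the white dish rim around (459,84) and dummies at (260,28) and (354,206). I'll refine positions with these points.

```bash
python3 - <<'E'
from h import *
np.set_printoptions(precision=4,suppress=True)
T=load('top0');S=load('scene0');W=load('w1')
f=lambda a,ou,ov:(ou+(a[0]-1)/3,ov+(a[1]-1)/3)
for n,a,b,w,z in [('brass',(249,214),(449,186),(98,110),.022),('steel',(399,222),(320,134),(240,172),.022),('wdish',(556,78),(116,161),(459,84),.036),('wknob',(717,195),(57,53),(502,243),.033)]:
    pa=f(a,110,140);pb=f(b,160,150)
    print(n,atz(W,*w,z),*tri((W,*w),(T,*pa)),*tri((W,*w),(T,*pa),(S,*pb)))
E
```

```text
brass [0.4659 0.1468 0.022 ] [0.4631 0.1491 0.0144] [np.float64(2.0), np.float64(2.0)] [0.4628 0.1477 0.0187] [np.float64(2.5), np.float64(2.1), np.float64(0.8)]
steel [ 0.4611 -0.017   0.022 ] [ 0.459  -0.0168  0.0135] [np.float64(0.6), np.float64(0.6)] [ 0.4587 -0.0166  0.0189] [np.float64(1.7), np.float64(0.8), np.float64(1.0)]
wdish [ 0.6299 -0.1822  0.036 ] [ 0.6259 -0.1826  0.0348] [np.float64(4.3), np.float64(4.3)] [ 0.6251 -0.1818  0.0367] [np.float64(4.4), np.float64(4.2), np.float64(0.4)]
wknob [ 0.5037 -0.3382  0.033 ] [ 0.5013 -0.3646  0.0107] [np.float64(0.3), np.float64(0.3)] [ 0.4991 -0.361   0.0229] [np.float64(7.6), np.float64(1.1), np.float64(6.9)]
```

>>> {"method": "step_arm", "body": {
  "steps": [
    [0,0.04,0,0,0,0],
    [0,0.06,-0.08,0,0,0],
    [0,0.06,-0.2,0,0,0],
    [0,0.06,-0.32,0,0,0],
    [0,0.06,-0.43,0,0,0],
    [0,0.06,-0.51,0,0,0],
    [0,0.06,-0.55,0,0,0],
    [0,0.06,-0.55,0,0,0]
  ]
}}

```text
time: 3.15
position: [0.4595, -0.0168, 0.0049]
tool_rot: [-3.139, 0.001, 0.39]
contact_force: [-0.0, 0.1, 0.8]
width: 0.0472
```

```bash
python3 - <<'E'
from h import *
c=cap('wrist','w2');print(arm.get_obs()['position'])
E
```

```text
[ 0.46008693 -0.01671845  0.00548182]
```

View pics/w2.png

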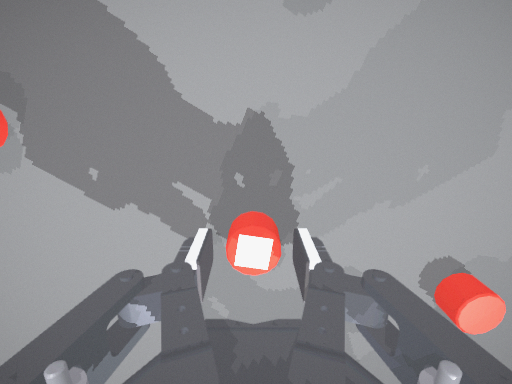

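The mount sits between the pads, its face at (254,252) and the pads at columns 197 and 310. I'll close the gripper.

>>> {"method": "step_arm", "body": {
  "steps": [
    [0,0,0,0,0,0],
    [0,0,0,0,0,0],
    [0,0,0,0,0,0],
    [0,0,0,0,0,0],
    [0,0,0.01,0,0,0],
    [0,0,0.03,0,0,0],
    [0,0,0.08,0,0,0],
    [0,0,0.15,0,0,0]
  ],
  "grip": -1,
  "force": 40
}}

```text
time: 4.2
position: [0.4598, -0.0167, 0.0514]
tool_rot: [-3.139, 0.001, 0.391]
contact_force: [0.9, -1.1, -0.3]
width: 0.0275
```

Width reads 27.5 mm, a bit under 30, so I'll check the hold.

>>> {"method": "step_arm", "body": {
  "steps": [
    [0,0,0.05,0,0,0],
    [0,0,0.1,0,0,0],
    [0,0,0.15,0,0,0],
    [0,0,0.2,0,0,0],
    [0,0,0.23,0,0,0],
    [0,0,0.25,0,0,0],
    [0,0,0.25,0,0,0],
    [0,0,0.25,0,0,0]
  ]
}}

```text
time: 5.2
position: [0.4595, -0.0167, 0.126]
tool_rot: [-3.139, 0.001, 0.391]
contact_force: [0.2, 0.3, -0.1]
width: 0.0273
```

```bash
python3 - <<'E'
from h import *
c=cap('wrist','w3');o=arm.get_obs();print(o['position'],o['contact_force'])
s=cap('scene');t=arm.get_obs()['position'];u,v=map(int,proj(s,t));print(u,v)
a=cv2.resize(c['frame'][170:320,170:340],None,fx=3,fy=3)
b=cv2.resize(s['frame'][v-30:v+30,u-35:u+35],(525,450),interpolation=cv2.INTER_CUBIC)[:,:270+20]
cv2.imwrite('pics/w3c.png',np.hstack([a,cv2.resize(s['frame'][v-30:v+30,u-19:u+19],(285,450),interpolation=cv2.INTER_CUBIC)]))
E
```

```text
[ 0.45944841 -0.01668958  0.12599276] [ 0.4245729   0.08997825 -0.48234443]
266 170
```

View pics/w3c.png

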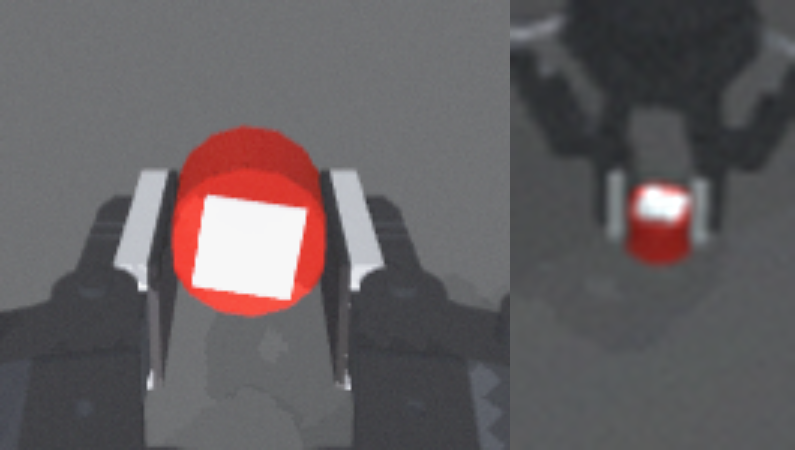

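It is held upright, with the face up and level. Now to the white dish.

>>> {"method": "step_arm", "body": {
  "steps": [
    [0.03,-0.03,0,0,0,0],
    [0.1,-0.1,0,0,0,0],
    [0.19,-0.19,0,0,0,0],
    [0.29,-0.29,0,0,0,0],
    [0.39,-0.39,0,0,0,0],
    [0.47,-0.48,0,0,0,0],
    [0.53,-0.54,0,0,0,0],
    [0.55,-0.555,0,0,0,0]
  ]
}}

```text
time: 6.3
position: [0.6251, -0.1856, 0.1253]
tool_rot: [-3.139, 0.002, 0.388]
contact_force: [0.4, 0.1, 0.1]
width: 0.0274
```

>>> {"method": "step_arm", "body": {
  "steps": [
    [0,0,0,0,0,0],
    [0,0,-0.01,0,0,0],
    [0,0,-0.05,0,0,0],
    [0,0,-0.1,0,0,0],
    [0,0,-0.13,0,0,0],
    [0,0,-0.15,0,0,0],
    [0,0,-0.15,0,0,0],
    [0,0,-0.15,0,0,0]
  ]
}}

```text
time: 7.3
position: [0.6254, -0.1856, 0.0807]
tool_rot: [-3.14, 0.001, 0.388]
contact_force: [0.1, 0.2, -0.8]
width: 0.0274
```

```bash
python3 - <<'E'
from h import *
c=cap('wrist','w4');o=arm.get_obs();print(o['position'],o['contact_force'])
for r in (.046,.042):
  for x,y in ((.625,-.183),):
    print([proj(c,[x+r*np.cos(a),y+r*np.sin(a),.036]).round() for a in np.arange(4)*np.pi/2+.39])
E
```

```text
[ 0.62549444 -0.18567422  0.08079843] [ 0.20558264 -0.10853188 -1.18885105]
[array([248., 150.]), array([188., 211.]), array([249., 264.]), array([310., 211.])]
[array([248., 156.]), array([193., 211.]), array([249., 260.]), array([304., 211.])]
```

View pics/w4.png

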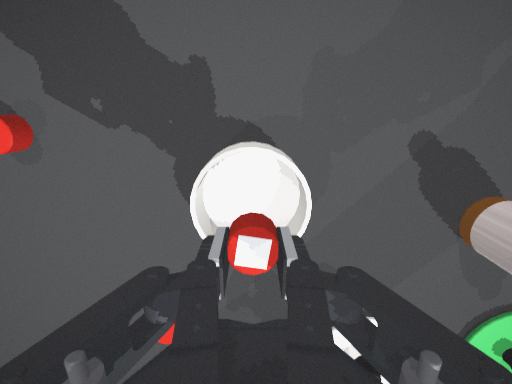

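The rim spans columns 190 to 312 with its top at row 142, so the dish is a few mm farther out than I assumed. I'll correct by (+3,+3) mm and descend.

>>> {"method": "step_arm", "body": {
  "steps": [
    [0.01,0.01,0,0,0,0],
    [0.01,0.01,-0.04,0,0,0],
    [0.01,0.01,-0.09,0,0,0],
    [0.01,0.01,-0.14,0,0,0],
    [0.01,0.01,-0.18,0,0,0],
    [0.01,0.01,-0.21,0,0,0],
    [0.01,0.01,-0.225,0,0,0],
    [0.01,0.01,-0.232,0,0,0]
  ]
}}

```text
time: 8.35
position: [0.6283, -0.1827, 0.0116]
tool_rot: [-3.14, 0.002, 0.388]
contact_force: [-6.8, 1.5, 14.1]
width: 0.0273
```

>>> {"method": "step_arm", "body": {
  "steps": [
    [0,0,0,0,0,0],
    [0,0,0,0,0,0],
    [0,0,0,0,0,0],
    [0,0,0,0,0,0],
    [0,0,0,0,0,0],
    [0,0,0.03,0,0,0],
    [0,0,0.08,0,0,0],
    [0,0,0.15,0,0,0]
  ],
  "grip": -0.1
}}

```text
time: 9.35
position: [0.6284, -0.1826, 0.058]
tool_rot: [-3.14, 0.002, 0.388]
contact_force: [-0.7, -0.4, -0.8]
width: 0.0388
```

>>> {"method": "step_arm", "body": {
  "steps": [
    [0,0,0.05,0,0,0],
    [0,0,0.12,0,0,0],
    [0,0,0.2,0,0,0],
    [0,0,0.27,0,0,0],
    [0,0,0.32,0,0,0],
    [0,0,0.35,0,0,0],
    [0,0,0.35,0,0,0],
    [0,0,0.35,0,0,0]
  ]
}}

```text
time: 10.35
position: [0.6278, -0.1825, 0.1621]
tool_rot: [-3.139, 0.003, 0.388]
contact_force: [0.6, -0.4, 0.3]
width: 0.0385
```

```bash
python3 - <<'E'
from h import *
c=cap('wrist','w5');o=arm.get_obs();print(o['position'],o['contact_force'])
E
```

```text
[ 0.62778475 -0.18249315  0.16202205] [-0.36833344  0.94014258  0.13932624]
```

View pics/w5.png

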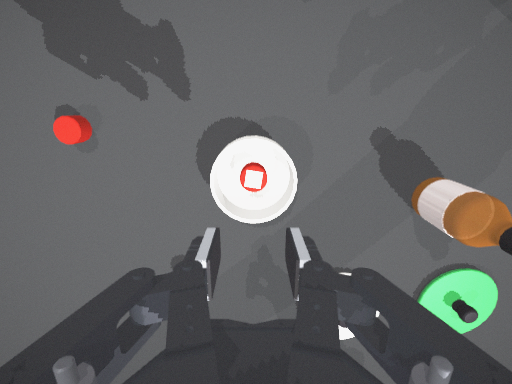

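The steel mount stands in the white dish near its middle: face (254,178), rim columns 210 to 298, rim top about row 136. (9 pictures viewed.) Next is brass at about (0.463,0.147).

```bash
python3 - <<'E'
from h import *
np.set_printoptions(precision=4,suppress=True)
c=load('w5');print('mount',atz(c,254,179,.027))
from scipy.optimize import least_squares
def fun(p):
    P=np.array([proj(c,[p[0]+.046*np.cos(a),p[1]+.046*np.sin(a),.036]) for a in np.linspace(0,6.28,200)])
    return [P[:,0].min()-210,P[:,0].max()-298,P[:,1].min()-136]
r=least_squares(fun,[.628,-.182],x_scale=.01,diff_step=1e-4);print('dish',r.x,r.fun)
E
```

```text
mount [ 0.6297 -0.1834  0.027 ]
dish [ 0.6302 -0.1831] [-0.0815  0.0813  0.0075]
```

>>> {"method": "step_arm", "body": {
  "steps": [
    [-0.03,0.05,0,0,0,0],
    [-0.09,0.17,0,0,0,0],
    [-0.17,0.32,0,0,0,0],
    [-0.25,0.48,0,0,0,0],
    [-0.34,0.65,0,0,0,0],
    [-0.43,0.82,0,0,0,0],
    [-0.5,0.95,0,0,0,0],
    [-0.52,1,0,0,0,0]
  ],
  "grip": 0.1
}}

```text
time: 11.4
position: [0.4692, 0.1204, 0.1619]
tool_rot: [-3.138, 0.004, 0.393]
contact_force: [0.7, -0.6, -0.4]
width: 0.0469
```

>>> {"method": "step_arm", "body": {
  "steps": [
    [-0.01,0.03,0,0,0,0],
    [-0.02,0.07,0,0,0,0],
    [-0.02,0.1,-0.04,0,0,0],
    [-0.02,0.1,-0.1,0,0,0],
    [-0.02,0.1,-0.17,0,0,0],
    [-0.02,0.1,-0.22,0,0,0],
    [-0.02,0.1,-0.25,0,0,0],
    [-0.02,0.1,-0.25,0,0,0]
  ]
}}

```text
time: 12.4
position: [0.4629, 0.1503, 0.0863]
tool_rot: [-3.138, 0.005, 0.393]
contact_force: [0.4, 0.7, -0.4]
width: 0.0471
```

```bash
python3 - <<'E'
from h import *
np.set_printoptions(precision=4,suppress=True)
c=cap('wrist','w6');o=arm.get_obs();print(o['position'],o['contact_force'])
h=cv2.cvtColor(c['frame'],cv2.COLOR_BGR2HSV)
m=cv2.inRange(h,(15,100,100),(35,255,255));n,l,s,ce=cv2.connectedComponentsWithStats(m)
for i in range(1,n):
    if s[i,4]>80: print(s[i],ce[i],atz(c,*ce[i],.022))
E
```

```text
[0.4633 0.1505 0.0869] [ 0.2365 -0.1199 -0.7848]
```

View pics/w6.png

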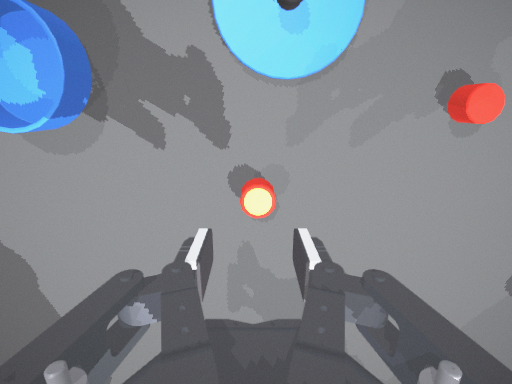

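```bash
python3 - <<'E'
from h import *
np.set_printoptions(precision=4,suppress=True)
c=load('w6');print(atz(c,258,202,.022),proj(c,[.4633,.1505,.022]))
E
```

```text
[0.4653 0.1463 0.022 ] [252.4082 202.2832]
```

Brass face is at (258,202), i.e. about (0.464,0.1465). (10 viewed.) I'll shift 4 mm to the right, descend, grip and lift.

>>> {"method": "step_arm", "body": {
  "steps": [
    [0.003,-0.013,0,0,0,0],
    [0.003,-0.013,-0.04,0,0,0],
    [0.003,-0.013,-0.1,0,0,0],
    [0.003,-0.013,-0.16,0,0,0],
    [0.003,-0.013,-0.21,0,0,0],
    [0.003,-0.013,-0.25,0,0,0],
    [0.003,-0.013,-0.275,0,0,0],
    [0.003,-0.013,-0.275,0,0,0]
  ]
}}

```text
time: 13.45
position: [0.464, 0.1466, 0.004]
tool_rot: [-3.138, 0.005, 0.393]
contact_force: [-0.2, -0.3, 0.7]
width: 0.047
```

>>> {"method": "step_arm", "body": {
  "steps": [
    [0,0,0,0,0,0],
    [0,0,0,0,0,0],
    [0,0,0,0,0,0],
    [0,0,0,0,0,0],
    [0,0,0.01,0,0,0],
    [0,0,0.03,0,0,0],
    [0,0,0.08,0,0,0],
    [0,0,0.15,0,0,0]
  ],
  "grip": -1
}}

```text
time: 14.45
position: [0.4637, 0.1465, 0.0499]
tool_rot: [-3.138, 0.006, 0.393]
contact_force: [-0.3, -0.3, -0.9]
width: 0.0273
```

>>> {"method": "step_arm", "body": {
  "steps": [
    [0,0,0.05,0,0,0],
    [0,0.05,0.1,0,0,0],
    [0.01,0.14,0.15,0,0,0],
    [0.03,0.26,0.2,0,0,0],
    [0.05,0.4,0.2,0,0,0],
    [0.07,0.54,0.2,0,0,0],
    [0.08,0.64,0.2,0,0,0],
    [0.08,0.67,0.2,0,0,0]
  ]
}}

```text
time: 15.45
position: [0.4867, 0.351, 0.1104]
tool_rot: [-3.136, 0.005, 0.397]
contact_force: [0.1, -0.3, 0.1]
width: 0.0273
```

>>> {"method": "step_arm", "body": {
  "steps": [
    [0,0,0,0,0,0],
    [0,0,-0.01,0,0,0],
    [0,0,-0.03,0,0,0],
    [0,0,-0.06,0,0,0],
    [0,0,-0.08,0,0,0],
    [0,0,-0.1,0,0,0],
    [0,0,-0.1,0,0,0],
    [0,0,-0.1,0,0,0]
  ]
}}

```text
time: 16.45
position: [0.4868, 0.3511, 0.0805]
tool_rot: [-3.136, 0.005, 0.397]
contact_force: [0.7, 0.2, -0.3]
width: 0.0276
```

```bash
python3 - <<'E'
from h import *
c=cap('wrist','w7');o=arm.get_obs();print(o['position'],o['contact_force'],o['joints'])
E
```

```text
[0.48683458 0.35113838 0.08059781] [-0.01366062 -0.57293919  0.26116125] [-0.43192664  0.56555451 -0.38914852  1.8355739   0.27832077  0.79691241
 -2.13666696]
```

View pics/w7.png

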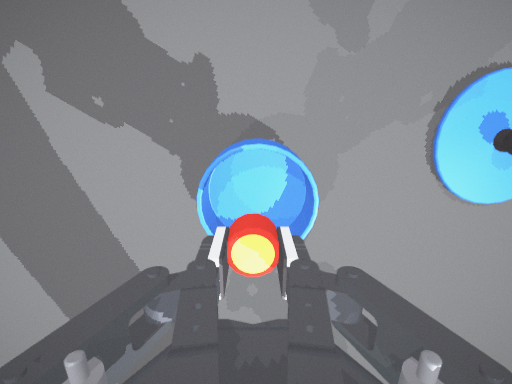

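Brass is held level; the blue rim spans columns 197 to 318 with its top at row 139. The blue cover knob shows at right (about (505,142)). (11 viewed.)

```bash
cat >> h.py <<'E'
from scipy.optimize import least_squares
def circ(c,l,r,t,z,rad,x0):
    def fun(p):
        P=np.array([proj(c,[p[0]+rad*np.cos(a),p[1]+rad*np.sin(a),z]) for a in np.linspace(0,6.28,200)])
        return [P[:,0].min()-l,P[:,0].max()-r,P[:,1].min()-t]
    q=least_squares(fun,x0,x_scale=.01,diff_step=1e-4);return q.x,q.fun
E
python3 - <<'E'
from h import *
np.set_printoptions(precision=4,suppress=True)
print('w',circ(load('w4'),190,312,142,.036,.046,[.628,-.183]))
print('b',circ(load('w7'),197,318,139,.036,.046,[.488,.348]))
c=load('w7');print(proj(c,[.4868,.3511,.0985]))
E
```

```text
w (array([ 0.6309, -0.1823]), array([-0.5392,  0.5378,  0.0687]))
b (array([0.4958, 0.3509]), array([-1.3055,  1.3015,  0.168 ]))
[251.9108 256.1064]
```

>>> {"method": "step_arm", "body": {
  "steps": [
    [0.017,-0.005,0,0,0,0],
    [0.017,-0.005,-0.04,0,0,0],
    [0.017,-0.005,-0.09,0,0,0],
    [0.017,-0.005,-0.14,0,0,0],
    [0.017,-0.005,-0.18,0,0,0],
    [0.017,-0.005,-0.21,0,0,0],
    [0.017,-0.005,-0.225,0,0,0],
    [0.017,-0.005,-0.231,0,0,0]
  ]
}}

```text
time: 17.5
position: [0.4919, 0.3497, 0.0112]
tool_rot: [-3.136, 0.005, 0.397]
contact_force: [0.1, 0.8, 0.4]
width: 0.0277
```

>>> {"method": "step_arm", "body": {
  "steps": [
    [0,0,0,0,0,0],
    [0,0,0,0,0,0],
    [0,0,0,0,0,0],
    [0,0,0,0,0,0],
    [0,0,0,0,0,0],
    [0,0,0.03,0,0,0],
    [0,0,0.08,0,0,0],
    [0,0,0.15,0,0,0]
  ],
  "grip": -0.1
}}

```text
time: 18.5
position: [0.4919, 0.3498, 0.0575]
tool_rot: [-3.136, 0.005, 0.397]
contact_force: [0.3, 0.6, -1.2]
width: 0.0388
```

>>> {"method": "step_arm", "body": {
  "steps": [
    [0,0,0.05,0,0,0],
    [0,0,0.12,0,0,0],
    [0,0,0.2,0,0,0],
    [0,0,0.27,0,0,0],
    [0,0,0.32,0,0,0],
    [0,0,0.35,0,0,0],
    [0,0,0.35,0,0,0],
    [0,0,0.35,0,0,0]
  ]
}}

```text
time: 19.5
position: [0.4915, 0.3494, 0.1617]
tool_rot: [-3.136, 0.006, 0.397]
contact_force: [0.2, -0.1, -0.2]
width: 0.0385
```

```bash
python3 - <<'E'
from h import *
c=cap('wrist','w8');o=arm.get_obs();print(o['position'],o['contact_force'])
E
```

```text
[0.49154153 0.34938642 0.16164889] [ 0.69465209 -0.07568806  0.59803098]
```

View pics/w8.png

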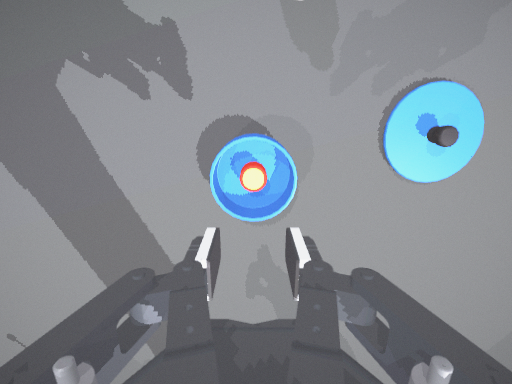

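Brass stands face up in the blue dish: face (254,178), rim columns 210 to 297, top row 133. The blue knob's top is at (448,136) and its disc spans columns 384 to 485 with top row 81. (12 viewed.)

```bash
python3 - <<'E'
from h import *
np.set_printoptions(precision=4,suppress=True)
c=load('w8');print('dish',circ(c,210,297,133,.036,.046,[.49,.35]),'mount',atz(c,254,178,.027))
print('knob',atz(c,448,136,.033),'disc',circ(c,384,485,81,.007,.055,[.61,.18]))
T=load('top0');S=load('scene0');f=lambda a,ou,ov:(ou+(a[0]-1)/3,ov+(a[1]-1)/3)
print(tri((c,448,136),(T,*f((223,80),110,140)),(S,*f((421,281),160,150))))
E
```

```text
dish (array([0.496 , 0.3506]), array([-0.7764,  0.7731,  0.0718])) mount [0.4941 0.3492 0.027 ]
knob [0.6125 0.1859 0.033 ] disc (array([0.613 , 0.1828]), array([ 0.8059, -0.818 , -0.0759]))
(array([0.6105, 0.1844, 0.0302]), [np.float64(2.5), np.float64(2.4), np.float64(0.2)])
```

>>> {"method": "step_arm", "body": {
  "steps": [
    [0.02,-0.03,0,0,0,0],
    [0.07,-0.1,0,0,0,0],
    [0.14,-0.19,0,0,0,0],
    [0.21,-0.29,-0.05,0,0,0],
    [0.28,-0.39,-0.1,0,0,0],
    [0.35,-0.48,-0.15,0,0,0],
    [0.39,-0.54,-0.2,0,0,0],
    [0.4,-0.55,-0.25,0,0,0]
  ],
  "grip": 0.1,
  "force": 60
}}

```text
time: 20.55
position: [0.6122, 0.1824, 0.0855]
tool_rot: [-3.137, 0.007, 0.394]
contact_force: [0.1, 0.3, 0.2]
width: 0.0474
```

```bash
python3 - <<'E'
from h import *
np.set_printoptions(precision=4,suppress=True)
c=cap('wrist','w9');o=arm.get_obs();print(o['position'],o['contact_force'])
h=cv2.cvtColor(c['frame'],cv2.COLOR_BGR2HSV)
m=cv2.inRange(h,(85,90,60),(130,255,255));m[235:]=0
n,l,s,ce=cv2.connectedComponentsWithStats(m)
for i in range(1,n):
    if s[i,4]>500: print(s[i],ce[i])
print('knob pred',proj(c,[.611,.184,.033]),'disc pred',[proj(c,[.611+.055*np.cos(a),.184+.055*np.sin(a),.009]).round() for a in np.arange(4)*np.pi/2+.39])
E
```

```text
[0.6106 0.1831 0.0834] [ 0.4079 -0.5085 -1.8868]
[  187   131   128   104 10269] [250.5836 185.3447]
[   0  195   89   40 2667] [ 38.4113 216.6498]
knob pred [250.0281 208.3747] disc pred [array([251., 134.]), array([187., 198.]), array([250., 254.]), array([314., 199.])]
```

View pics/w9.png

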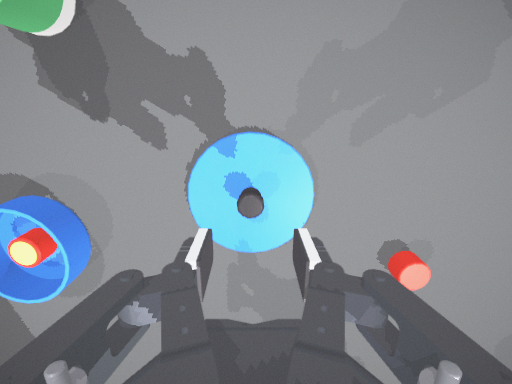

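Cover disc at columns 187 to 315 and knob at (250,205), matching the prediction within 3 px. (13 viewed.) I'll descend and grip the knob.

>>> {"method": "step_arm", "body": {
  "steps": [
    [0,0.003,0,0,0,0],
    [0,0.003,-0.04,0,0,0],
    [0,0.003,-0.09,0,0,0],
    [0,0.003,-0.14,0,0,0],
    [0,0.003,-0.18,0,0,0],
    [0,0.003,-0.21,0,0,0],
    [0,0.003,-0.23,0,0,0],
    [0,0.003,-0.23,0,0,0]
  ]
}}

```text
time: 21.6
position: [0.6104, 0.1839, 0.0141]
tool_rot: [-3.136, 0.01, 0.396]
contact_force: [-0.1, -0.2, 0.5]
width: 0.0468
```

>>> {"method": "step_arm", "body": {
  "steps": [
    [0,0,0,0,0,0],
    [0,0,0,0,0,0],
    [0,0,0,0,0,0],
    [0,0,0,0,0,0],
    [0,0,0,0,0,0],
    [0,0,0.02,0,0,0],
    [0,0,0.05,0,0,0],
    [0,0,0.1,0,0,0]
  ],
  "grip": -1
}}

```text
time: 22.6
position: [0.61, 0.1837, 0.0444]
tool_rot: [-3.136, 0.011, 0.396]
contact_force: [-0.4, -0.4, -1.0]
width: 0.0188
```

>>> {"method": "step_arm", "body": {
  "steps": [
    [0,0,0.05,0,0,0],
    [0,0,0.1,0,0,0],
    [0,0,0.15,0,0,0],
    [0,0,0.2,0,0,0],
    [0,0,0.24,0,0,0],
    [0,0,0.26,0,0,0],
    [0,0,0.26,0,0,0],
    [0,0,0.26,0,0,0]
  ]
}}

```text
time: 23.6
position: [0.6096, 0.1835, 0.1217]
tool_rot: [-3.136, 0.012, 0.396]
contact_force: [-0.8, -0.1, -1.5]
width: 0.0192
```

```bash
python3 - <<'E'
from h import *
np.set_printoptions(precision=4,suppress=True)
s=cap('scene','s10');c=cap('wrist','w10');o=arm.get_obs();p=o['position'];print(p,o['contact_force'],o['wrist_torque'],o['width'])
u,v=map(int,proj(s,p))
print('knob pred',proj(c,[p[0],p[1],p[2]+.019]).round(),'disc pred if flat, top z=tcp-.005',[proj(c,[p[0]+.055*np.cos(a),p[1]+.055*np.sin(a),p[2]-.005]).round() for a in np.arange(4)*np.pi/2+.39])
a=s['frame'][v-35:v+35,u-45:u+45];cv2.imwrite('pics/x10.png',np.hstack([cv2.resize(c['frame'][120:300,160:340],(460,460)),cv2.resize(a[:,13:65],(340,460),interpolation=cv2.INTER_CUBIC)]))
E
```

```text
[0.6096 0.1835 0.1217] [ 0.054   0.5693 -2.3237] [ 0.0158 -0.0029 -0.0354] 0.01900061041060569
knob pred [252. 257.] disc pred if flat, top z=tcp-.005 [array([253., 146.]), array([163., 235.]), array([252., 308.]), array([342., 237.])]
```

View pics/x10.png

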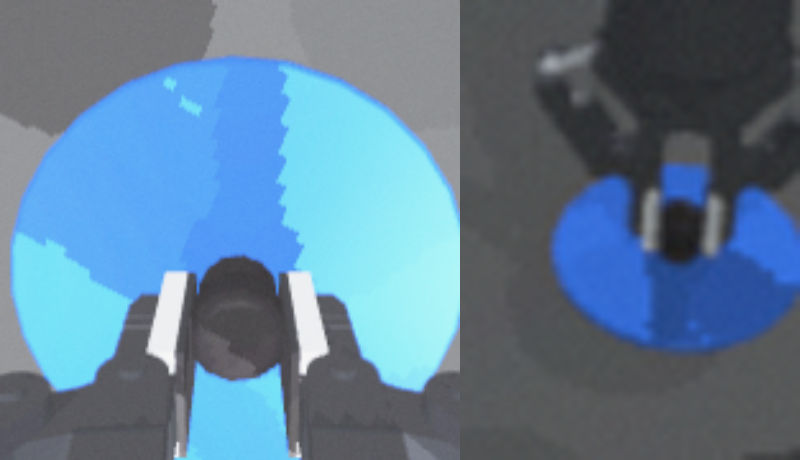

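The cover hangs level from the knob, gripped centrally. (14 viewed.) I'll carry it to the blue dish at about (0.493,0.3495).

>>> {"method": "step_arm", "body": {
  "steps": [
    [-0.02,0.03,0,0,0,0],
    [-0.07,0.1,0,0,0,0],
    [-0.14,0.19,0,0,0,0],
    [-0.21,0.29,0,0,0,0],
    [-0.27,0.39,0,0,0,0],
    [-0.34,0.48,0,0,0,0],
    [-0.38,0.54,0,0,0,0],
    [-0.39,0.555,0,0,0,0]
  ]
}}

```text
time: 24.7
position: [0.4914, 0.3516, 0.1217]
tool_rot: [-3.135, 0.012, 0.399]
contact_force: [0.0, -0.5, -2.3]
width: 0.0189
```

>>> {"method": "step_arm", "body": {
  "steps": [
    [0,0,0,0,0,0],
    [0,0,-0.03,0,0,0],
    [0,0,-0.08,0,0,0],
    [0,0,-0.13,0,0,0],
    [0,0,-0.17,0,0,0],
    [0,0,-0.2,0,0,0],
    [0,0,-0.21,0,0,0],
    [0,0,-0.21,0,0,0]
  ]
}}

```text
time: 25.7
position: [0.4914, 0.3518, 0.0587]
tool_rot: [-3.135, 0.012, 0.399]
contact_force: [0.2, 1.0, -1.5]
width: 0.019
```

>>> {"method": "step_arm", "body": {
  "steps": [
    [0.005,-0.006,0,0,0,0],
    [0.005,-0.006,0,0,0,0],
    [0.005,-0.006,-0.01,0,0,0],
    [0.005,-0.006,-0.02,0,0,0],
    [0.005,-0.006,-0.03,0,0,0],
    [0.005,-0.006,-0.036,0,0,0],
    [0.005,-0.006,-0.04,0,0,0],
    [0.005,-0.006,-0.04,0,0,0]
  ]
}}

```text
time: 26.7
position: [0.493, 0.35, 0.0468]
tool_rot: [-3.135, 0.012, 0.399]
contact_force: [-0.2, -0.6, -0.8]
width: 0.0191
```

>>> {"method": "step_arm", "body": {
  "steps": [
    [0,0,-0.002,0,0,0],
    [0,0,-0.003,0,0,0],
    [0,0,-0.003,0,0,0],
    [0,0,-0.003,0,0,0],
    [0,0,-0.003,0,0,0],
    [0,0,-0.003,0,0,0],
    [0,0,-0.003,0,0,0],
    [0,0,-0.003,0,0,0]
  ]
}}

```text
time: 27.7
position: [0.493, 0.35, 0.0467]
tool_rot: [-3.135, 0.012, 0.399]
contact_force: [-3.3, -2.3, 6.8]
width: 0.0187
```

>>> {"method": "step_arm", "body": {
  "steps": [
    [0,0,0,0,0,0],
    [0,0,0,0,0,0],
    [0,0,0,0,0,0],
    [0,0,0,0,0,0],
    [0,0,0,0,0,0],
    [0,0,0.03,0,0,0],
    [0,0,0.08,0,0,0],
    [0,0,0.15,0,0,0]
  ],
  "grip": 0.1
}}

```text
time: 28.7
position: [0.493, 0.3501, 0.0931]
tool_rot: [-3.135, 0.012, 0.399]
contact_force: [-0.5, 0.8, 0.2]
width: 0.0472
```

>>> {"method": "step_arm", "body": {
  "steps": [
    [0,0,0.05,0,0,0],
    [0,0,0.12,0,0,0],
    [0,0,0.18,0,0,0],
    [0,0,0.23,0,0,0],
    [0,0,0.26,0,0,0],
    [0,0,0.26,0,0,0],
    [0,0,0.26,0,0,0],
    [0,0,0.26,0,0,0]
  ]
}}

```text
time: 29.7
position: [0.4926, 0.3497, 0.1703]
tool_rot: [-3.136, 0.013, 0.399]
contact_force: [0.4, 0.0, -0.3]
width: 0.047
```

```bash
python3 - <<'E'
from h import *
np.set_printoptions(precision=4,suppress=True)
c=cap('wrist','w11');o=arm.get_obs();print(o['position'],o['joints'])
h=cv2.cvtColor(c['frame'],cv2.COLOR_BGR2HSV)
m=cv2.inRange(h,(85,90,60),(130,255,255))
n,l,s,ce=cv2.connectedComponentsWithStats(m)
for i in range(1,n):
    if s[i,4]>500: print(s[i],ce[i])
b=s[1:][np.argmax(s[1:,4])]
for z in (.041,): print(circ(c,b[0],b[0]+b[2],b[1],z,.055,[.493,.35]))
for z in (.036,.041,.05): print(z,[proj(c,[.495+.055*np.cos(a),.35+.055*np.sin(a),z]).round() for a in np.arange(4)*np.pi/2+.39])
E
```

```text
[0.4927 0.3498 0.1704] [-0.3975  0.4645 -0.42    1.7576  0.2097  0.9756 -2.07  ]
[ 201  124  105  103 7992] [253.3056 174.7758]
(array([0.4958, 0.3506]), array([ 0.2056, -0.2046, -0.0225]))
0.036 [array([254., 125.]), array([202., 177.]), array([253., 224.]), array([305., 178.])]
0.041 [array([254., 125.]), array([202., 178.]), array([253., 226.]), array([306., 179.])]
0.05 [array([254., 126.]), array([200., 180.]), array([253., 230.]), array([307., 181.])]
```

The disc spans columns 201 to 306 and rows 124 to 227, so it lies flat at z about 0.041, centred at (0.496,0.351), the same point the wrist camera gave for the dish. Now the white cover, near (0.499,-0.360).

>>> {"method": "step_arm", "body": {
  "steps": [
    [0,-0.08,0,0,0,0],
    [0,-0.24,0,0,0,0],
    [0,-0.4,0,0,0,0],
    [0,-0.55,0,0,0,0],
    [0,-0.7,0,0,0,0],
    [0,-0.85,0,0,0,0],
    [0,-0.95,0,0,0,0],
    [0,-1,0,0,0,0]
  ]
}}

```text
time: 30.75
position: [0.492, 0.0466, 0.1702]
tool_rot: [-3.136, 0.014, 0.395]
contact_force: [0.2, 1.0, 0.2]
width: 0.0471
```

>>> {"method": "step_arm", "body": {
  "steps": [
    [0,-0.08,0,0,0,0],
    [0,-0.24,0,0,0,0],
    [0,-0.4,0,0,0,0],
    [0,-0.55,0,0,0,0],
    [0,-0.7,0,0,0,0],
    [0,-0.85,0,0,0,0],
    [0,-0.95,0,0,0,0],
    [0,-1,0,0,0,0]
  ]
}}

```text
time: 31.75
position: [0.4915, -0.2548, 0.1701]
tool_rot: [-3.136, 0.014, 0.393]
contact_force: [0.0, 1.1, -0.0]
width: 0.0468
```

>>> {"method": "step_arm", "body": {
  "steps": [
    [0,-0.05,0,0,0,0],
    [0,-0.12,0,0,0,0],
    [0.01,-0.2,0,0,0,0],
    [0.02,-0.28,0,0,0,0],
    [0.02,-0.34,-0.07,0,0,0],
    [0.02,-0.35,-0.15,0,0,0],
    [0.02,-0.35,-0.22,0,0,0],
    [0.02,-0.35,-0.24,0,0,0]
  ]
}}

```text
time: 32.75
position: [0.4968, -0.3603, 0.0965]
tool_rot: [-3.134, 0.016, 0.393]
contact_force: [0.4, 0.6, 0.4]
width: 0.0468
```

```bash
python3 - <<'E'
from h import *
np.set_printoptions(precision=4,suppress=True)
c=cap('wrist','w12');o=arm.get_obs();print(o['position'],o['tool_rot'],o['joints'])
h=cv2.cvtColor(c['frame'],cv2.COLOR_BGR2HSV)
m=cv2.inRange(h,(0,0,190),(180,60,255))
n,l,s,ce=cv2.connectedComponentsWithStats(m)
for i in range(1,n):
    if s[i,4]>200: print(s[i],ce[i])
print('disc pred',[proj(c,[.499+.055*np.cos(a),-.360+.055*np.sin(a),.009]).round() for a in np.arange(4)*np.pi/2+.39])
E
```

```text
[ 0.497  -0.3601  0.0966] [-3.1346  0.0157  0.3931] [ 0.6361  0.5408 -0.154   1.7981  0.1183  0.8267 -0.7555]
[ 198  127  120  116 9754] [258.4488 185.0377]
disc pred [array([254., 129.]), array([193., 190.]), array([253., 244.]), array([314., 191.])]
```

View pics/w12.png

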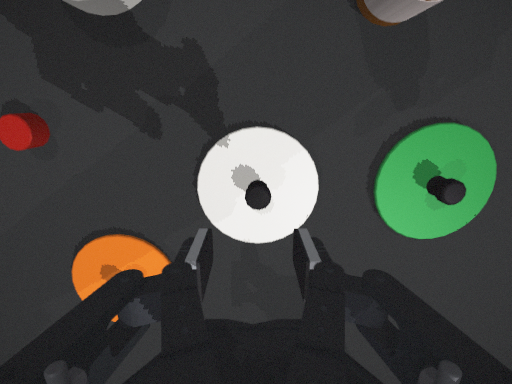

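The white disc spans columns 198 to 318, rows 127 to 243, with the knob at (258,195). The orange and green look-alikes stay clear of the fingers. (15 viewed.)

```bash
python3 - <<'E'
from h import *
from scipy.spatial.transform import Rotation as Q
np.set_printoptions(precision=5,suppress=True)
c=load('w12');o=arm.get_obs()
print(circ(c,198,318,127,.009,.055,[.5,-.36]),atz(c,258,195,.033))
print((Q.from_euler('xyz',[np.pi,0,.393])*Q.from_euler('xyz',o['tool_rot']).inv()).as_rotvec()/np.pi)
E
```

```text
(array([ 0.50159, -0.36319]), array([-0.98032,  0.9756 ,  0.12626])) [ 0.50424 -0.36184  0.033  ]
[-0.00013 -0.00546 -0.00001]
```

>>> {"method": "step_arm", "body": {
  "steps": [
    [0.012,-0.01,0,0,-0.0055,0],
    [0.012,-0.01,-0.04,0,-0.0055,0],
    [0.012,-0.01,-0.1,0,-0.0055,0],
    [0.012,-0.01,-0.16,0,-0.0055,0],
    [0.012,-0.01,-0.21,0,-0.0055,0],
    [0.012,-0.01,-0.25,0,-0.0055,0],
    [0.012,-0.01,-0.275,0,-0.0055,0],
    [0.012,-0.01,-0.275,0,-0.0055,0]
  ]
}}

```text
time: 33.8
position: [0.5003, -0.363, 0.0136]
tool_rot: [-3.141, 0.0, 0.393]
contact_force: [-0.2, 0.2, 0.3]
width: 0.0469
```

>>> {"method": "step_arm", "body": {
  "steps": [
    [0,0,0,0,0,0],
    [0,0,0,0,0,0],
    [0,0,0,0,0,0],
    [0,0,0,0,0,0],
    [0,0,0,0,0,0],
    [0,0,0.02,0,0,0],
    [0,0,0.05,0,0,0],
    [0,0,0.1,0,0,0]
  ],
  "grip": -1
}}

```text
time: 34.8
position: [0.4999, -0.3627, 0.0439]
tool_rot: [-3.14, 0.001, 0.393]
contact_force: [0.6, 0.0, -1.5]
width: 0.0192
```

>>> {"method": "step_arm", "body": {
  "steps": [
    [0,0,0.05,0,0,0],
    [0,0,0.1,0,0,0],
    [0,0,0.15,0,0,0],
    [0,0,0.2,0,0,0],
    [0,0,0.24,0,0,0],
    [0,0,0.26,0,0,0],
    [0,0,0.26,0,0,0],
    [0,0,0.26,0,0,0]
  ]
}}

```text
time: 35.8
position: [0.4996, -0.3626, 0.1214]
tool_rot: [-3.139, 0.001, 0.393]
contact_force: [-0.1, -0.1, -1.6]
width: 0.019
```

```bash
python3 - <<'E'
from h import *
np.set_printoptions(precision=4,suppress=True)
c=cap('wrist','w13');o=arm.get_obs();p=o['position'];print(p,o['tool_rot'],o['contact_force'],o['wrist_torque'])
h=cv2.cvtColor(c['frame'],cv2.COLOR_BGR2HSV)
m=cv2.inRange(h,(0,0,150),(180,60,255))
n,l,s,ce=cv2.connectedComponentsWithStats(m);i=1+np.argmax(s[1:,4]);print(s[i])
print([proj(c,[p[0]+.055*np.cos(a),p[1]+.055*np.sin(a),p[2]-.005]).round() for a in np.arange(4)*np.pi/2+.39])
E
```

```text
[ 0.4995 -0.3625  0.1213] [-3.1387  0.0016  0.3932] [ 0.0885 -0.3033 -1.5152] [0.0009 0.0087 0.0152]
[  164   144   179   129 15031]
[array([252., 146.]), array([163., 236.]), array([252., 309.]), array([341., 236.])]
```

Held level and centred. Now to the white dish at (0.629,-0.1825), moving in y first to stay clear of the amber bottle.

>>> {"method": "step_arm", "body": {
  "steps": [
    [0,0.04,0,0,0,0],
    [0.02,0.13,0,0,0,0],
    [0.07,0.25,0,0,0,0],
    [0.16,0.37,0,0,0,0],
    [0.26,0.47,0,0,0,0],
    [0.35,0.55,0,0,0,0],
    [0.41,0.59,0,0,0,0],
    [0.43,0.6,0,0,0,0]
  ]
}}

```text
time: 36.85
position: [0.6291, -0.1813, 0.121]
tool_rot: [-3.138, 0.002, 0.395]
contact_force: [-0.5, -0.3, -0.9]
width: 0.0184
```

>>> {"method": "step_arm", "body": {
  "steps": [
    [0,0,0,0,0,0],
    [0,0,-0.03,0,0,0],
    [0,0,-0.08,0,0,0],
    [0,0,-0.13,0,0,0],
    [0,0,-0.17,0,0,0],
    [0,0,-0.2,0,0,0],
    [0,0,-0.21,0,0,0],
    [0,0,-0.21,0,0,0]
  ]
}}

```text
time: 37.85
position: [0.6293, -0.1813, 0.058]
tool_rot: [-3.138, 0.002, 0.395]
contact_force: [-0.5, -0.2, -1.1]
width: 0.0188
```

>>> {"method": "step_arm", "body": {
  "steps": [
    [0,-0.004,0,0,0,0],
    [0,-0.004,-0.01,0,0,0],
    [0,-0.004,-0.02,0,0,0],
    [0,-0.004,-0.03,0,0,0],
    [0,-0.004,-0.036,0,0,0],
    [0,-0.004,-0.04,0,0,0],
    [0,-0.004,-0.041,0,0,0],
    [0,-0.004,-0.041,0,0,0]
  ]
}}

```text
time: 38.85
position: [0.6291, -0.1824, 0.0464]
tool_rot: [-3.138, 0.002, 0.395]
contact_force: [-3.6, 1.1, 4.6]
width: 0.0187
```

In contact with the rim; release and back off.

>>> {"method": "step_arm", "body": {
  "steps": [
    [0,0,0,0,0,0],
    [0,0,0,0,0,0],
    [0,0,0,0,0,0],
    [0,0,0,0,0,0],
    [0,0,0,0,0,0],
    [0,0,0.03,0,0,0],
    [0,0,0.08,0,0,0],
    [0,0,0.15,0,0,0]
  ],
  "grip": 0.1
}}

```text
time: 39.85
position: [0.6291, -0.1824, 0.0927]
tool_rot: [-3.138, 0.002, 0.395]
contact_force: [0.9, -0.2, 0.9]
width: 0.0469
```

>>> {"method": "step_arm", "body": {
  "steps": [
    [0,0,0.05,0,0,0],
    [0,0,0.12,0,0,0],
    [0,0,0.18,0,0,0],
    [0,0,0.23,0,0,0],
    [0,0,0.26,0,0,0],
    [0,0,0.26,0,0,0],
    [0,0,0.26,0,0,0],
    [0,0,0.26,0,0,0]
  ]
}}

```text
time: 40.85
position: [0.6287, -0.1824, 0.1699]
tool_rot: [-3.137, 0.003, 0.395]
contact_force: [-0.7, 0.1, 0.8]
width: 0.0467
```

```bash
python3 - <<'E'
from h import *
np.set_printoptions(precision=4,suppress=True)
c=cap('wrist','w14');o=arm.get_obs();print(o['position'])
h=cv2.cvtColor(c['frame'],cv2.COLOR_BGR2HSV)
m=cv2.inRange(h,(0,0,190),(180,60,255));m[:,340:]=0
n,l,s,ce=cv2.connectedComponentsWithStats(m);b=s[1+np.argmax(s[1:,4])];print(b)
print(circ(c,b[0],b[0]+b[2],b[1],.041,.055,[.629,-.183]))
print([proj(c,[.6302+.055*np.cos(a),-.1828+.055*np.sin(a),.041]).round() for a in np.arange(4)*np.pi/2+.39])
s=cap('scene');a=cv2.resize(s['frame'][160:270,160:400],(800,367),interpolation=cv2.INTER_CUBIC)
cv2.imwrite('pics/final.png',np.vstack([a,cv2.resize(c['frame'][90:260,60:430],(500,230)).repeat(1,axis=0) if 0 else cv2.copyMakeBorder(cv2.resize(c['frame'][90:260,60:430],(500,230)),0,0,0,300,cv2.BORDER_CONSTANT)]))
E
```

```text
[ 0.6288 -0.1824  0.17  ]
[ 202  127  104  102 7852]
(array([ 0.6306, -0.1829]), array([-0.1899,  0.1891,  0.0202]))
[array([254., 127.]), array([202., 180.]), array([253., 228.]), array([306., 181.])]
```

View pics/final.png

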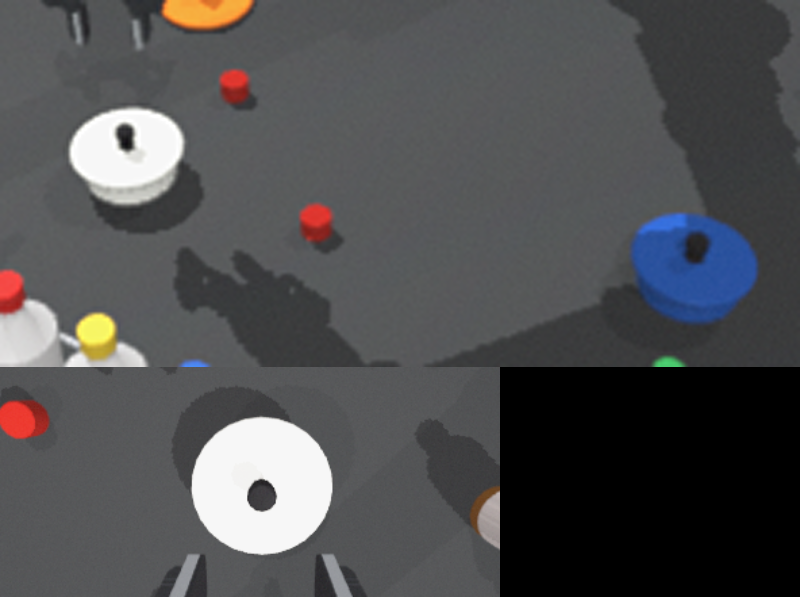

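Both covers lie flat and centred on their dishes (white at (127,150), blue at (693,262)), and the dummies still stand. (16 viewed.) Handing in.

```bash
python3 -c "
from rig import arm
print(arm.close_job())"
```

```text
the job is handed in; nothing more can be done
None
```

I put the brass mount in the blue dish and the steel mount in the white dish. Each dish is closed with the cover of its own colour. I handed the job in at about 41 s; it reports no verdict.

**Mounts:** the wrist pictures showed both standing face up near the middle of their dishes before I covered them.

**Covers:** the last wrist-camera fits put both discs flat at the expected height (about 41 mm). Each was centred within about 1 mm of where the same camera had seen its dish.

**Bystanders:** the dummies look unmoved by eye in the final scene picture, and I made no measured before-and-after comparison. The bottles were only partly in view at the end; I planned the moves to stay clear of them and felt no unexpected contact.

**Disagreements:**
- The wrist camera and the fixed cameras differed by about 2–8 mm in x. I worked with values in between, leaning towards the wrist camera.
- The gripper read about 27.5 mm on the 30 mm mounts and about 19 mm on the knobs (22 mm across, 17 mm neck). All four holds looked or measured level.
- Setting down the steel mount showed about 14 N on the tool, and the covers 5–7 N.

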